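Shut the cabinet door and find the nut driver that fits its pivot nut

ROBOT

A 6-joint arm with a two-finger parallel gripper is mounted at the origin on the work surface. World frame = base frame: x ahead of the robot, y to its left, z up, the work surface at z = 0. Lengths are in m, angles in rad, forces in N, time in s.
With the tool pointing down it reaches from about 0.225 to 0.875 m from the base axis. Payload 3.4 kg.
Tool frame: the origin (TCP) lies at the very end of the fingers, on their centre line; the grasp point (between the pads) lies 19 mm behind it; z points along the fingers, y is the direction in which the jaws open and shut (so a half turn about z gives the same grasp; the last joint's range is limited). The gripper opens to 85 mm and grips with 20 to 120 N. Pads are 22 mm wide; open, the fingers measure 114 mm over their backs; the gripper's body (76 mm by 85 mm) begins 54 mm behind the grasp point. The pads swing forward as they close: fully open they stand 13 mm farther back than shut.
Start: joints at [1.136, 0.276, 1.505, -0, 1.361, -0.121], TCP at [0.178, 0.547, 0.231] pointing down, gripper open.
Joint ranges: [-2.89, 2.89], [-0.75, 2.08], [0.22, 2.7], [-1.18, 4.32], [0.11, 2.71], [-2.7, 2.7]. Speed limits (rad/s): [2.57, 2.57, 3.14, 3.14, 3.14, 3.14].

INTERFACE

Orientations are given as a unit quaternion [w, x, y, z].
In Python, from rig import get_state, get_image, calibration, sign_off gives the robot as it stands. The module is installed in compiled form; this text tells all that it offers.
- The arm moves only by the tool drive_tool, never from a script. Its argument "targets" is one flat list of numbers, 7 for each row, row after row: the turn, a rotation vector about the tool's x, y, z in degrees, then the shift along the tool's x, y, z in mm, then the opening, from 0 (shut) to 1 (fully open). In form: [wx, wy, wz, tx, ty, tz, fingers, wx, wy, wz, tx, ty, tz, fingers, ...]. A call has 1 to 12 rows; each row shifts and turns the commanded pose from where the row before left it, along the tool's axes as they then stand; what a row does not reach is not made up. A row lasts 1/8 s, in which the tool goes at most 62.5 mm and 10.7 degrees, less where a joint would pass 70% of its speed; a pose out of reach is approached as far as the arm can. A call is refused whole if a number of a shift passes 62.5 or a number of a turn 10.7, either way. A call with a gripper value outside its range is refused whole. The fingers move at their own pace and stop on an object; "grip_force" is the grip in N (left out, the last holds). Time passes only in rows, so rows that do not move let the fingers close. It gives the time, the measured TCP pose, the force and the opening at its end, in the units of the state.
- get_state(): the state, without advancing time (a new reading comes with each control period).
- get_image(name): name is "scene" or "side" or "wrist"; returns the picture (420x560x3 uint8, red, green, blue); there is no depth.
- calibration(name): a dict with "mtx" (3x3 intrinsics, pixels), "distortion" ([k1, k2, p1, p2, k3] as OpenCV has them; the pictures are not rectified), "world_to_cam" (4x4, takes a point from world to camera coordinates); the wrist camera has in their place "hand_eye" (4x4, takes a point from camera to tool coordinates, whose origin is the TCP and whose axes are the flange's). Camera axes: x right, y down, z forward; pixel columns grow to the right and rows downward; lengths in m; the calibration is good to about 2 mm. A picture is of the moment at which its call begins: read the wrist's pose just before it. calibration takes no time and is no camera call.
- sign_off(): hands the job in, once; it reports no verdict.
The state is a dict: "clock": time; "qpos": joint angles; "qd": joint speeds; "effort": joint torques, N m; "position": TCP position; "ee_rot": TCP orientation; "contact_force": force on the tool from outside, world axes, zero at the start; "moment": the same for the moment, N m; "width": finger opening in m.
Only numpy, scipy, OpenCV 4.12 (cv2) and the standard library are available. Lean on these libraries where they do the work, as an engineer would, in place of code of your own. Each camera call takes 0.05 s, during which the arm holds its last target.

TASK

The tumbler is put away, so swing the little pine cabinet's door fully shut on its magnetic catch; that sets the door true for tightening its pivot. Then find, by trying them gently on the pivot nut on top of the cabinet, which of the two look-alike nut drivers from the tray fits; the one that does not fit must end standing upright in the tray. Finish while still holding the one that fits, upright and fully home over the nut and pressed lightly down, and leave the tumblers, coaster, ramekin and ice scoop where they are.

Things in the scene. Friction and masses are not known exactly. Their poses are not given: they have to be found in the camera images.
- cabinet: Miniature pine cabinet, fixed to the table: 150 deep (its x) x 180 wide (its y) x 160 mm high. Origin at the centre of its underside, z up; the open front with the door faces its own -x. Top surface 160 mm above the origin. A tumbler stands inside.
- cabinet_door (a joint): Door angle, rad: 0 = fully shut against its stop, positive = open towards the cabinet's -x; starts 0.55 to 1.0. Seen from above it closes anticlockwise about door_hinge. Light stiff hinge (0.03 N m): the door stays where it is left. The small magnetic catch does not draw it in from afar: push it all the way.
- door_hinge (a point): On the door's upright pivot axis, at x -66, y +74 mm in the cabinet's frame, 80 mm above the table; turns with the door. The door board reaches 160 mm from the axis along this point's -y (the cabinet's -y when shut), 16 to 144 mm above the table. Its outer face looks along this point's -x, 10 mm from the axis, 1 mm proud of the top board's front edge when shut; 18 mm thick.
- door_knob (a point): Centre of the 18 mm brass knob on the door's outer face: 147 mm from the pivot axis along the door, 18 mm out from the outer face, 75 mm above the table.
- nut_seat (a point): Centre of the underside of the brass hex pivot nut, on the pivot axis, 162 mm above the table, on a 2 mm steel plate. Nut 17 mm across flats, 9 mm high, top edge chamfered; a 9.6 mm stud end stands 4 mm above it. z up; x is square to a flat (the hexagon repeats every 60 degrees). It turns stiffly (0.06 N m) and starts at any angle.
- driver_a: One of two nut drivers, same outside, standing mouth down: 102 mm high, 130 to 200 g. Steel barrel 30 mm across up to 33 mm, then a neck, then a red hexagonal handle 28 mm across flats from 48 to 98 mm. Origin at the centre of its mouth (underside), z up along the handle, x square to a handle flat; the flats of the six-sided opening, 18 mm deep, are parallel to the handle's.
- driver_b: The other driver, same frame. Only one of the two fits (not told which): with 1.4 mm play, its flats lined up with the nut (to about 8 degrees; else it binds on the corners or turns the nut), it drops until its mouth rests on the pivot plate, its origin then at nut_seat. The other is for a smaller nut and stops with its mouth on the nut, 7 to 9 mm higher, at any angle.
- tray: Shallow dark steel tool tray, fixed: 100 (its x) x 200 (its y) x 12 mm high with 3 mm walls and floor; origin at the centre of its underside. The drivers start standing on its floor, about 50 mm either side of its centre along its y, either one on either side.
- tumbler_1: Clear acrylic tumbler, 66 mm across, 100 mm high, standing inside the cabinet. Origin at the centre of its underside. Leave alone.
- tumbler_2: Clear acrylic tumbler, 72 mm across, 120 mm high, standing on the coaster. Origin at the centre of its underside. Leave alone.
- coaster: Round aluminium coaster, 100 mm across, 5 mm thick. Origin at the centre of its underside. Leave alone.
- ramekin: Brown ceramic ramekin, 90 mm across, 48 mm high. Origin at the centre of its underside. Leave alone.
- scoop: Stainless ice scoop lying on the table, about 230 mm long along its x, 70 mm wide, 55 mm high. Origin under its middle. Leave alone.

How it is judged:
On the way, in this order (a step that is already met when the one before it is completed fails the run):
1. the door is fully shut on its catch (value of joint cabinet_door below 0.03 rad), for 0.2 s.
2. the driver that fits is home over the nut (((z of driver_a in the frame of nut_seat below 0.003 m and horizontal distance between driver_a and nut_seat below 0.003 m) or (z of driver_b in the frame of nut_seat below 0.003 m and horizontal distance between driver_b and nut_seat below 0.003 m))), for 0.2 s.
At the end, for the whole second after the job is handed in: Door shut within 0.03 rad; fitting driver over the nut, mouth within 3 mm of the pivot plate and of the nut axis, upright within 0.1 rad, gripped with over 3 N, pressing on the cabinet with over 2 N; other driver in the tray, upright within 0.1 rad, at rest, untouched (value of joint cabinet_door below 0.03 rad and ((z of driver_a in the frame of nut_seat below 0.003 m and horizontal distance between driver_a and nut_seat below 0.003 m and angle between each of driver_a, driver_b's own z axis and vertical below 0.1 rad and contact force between the fingers and driver_a above 3 N and contact force between driver_a and cabinet above 2 N and x of driver_b in the frame of tray between -0.047 and 0.047 m and y of driver_b in the frame of tray between -0.097 and 0.097 m and height (world z) of driver_b below 0.008 m and linear speed of driver_b below 0.02 m/s and contact force between the fingers and driver_b below 0.1 N) or (z of driver_b in the frame of nut_seat below 0.003 m and horizontal distance between driver_b and nut_seat below 0.003 m and angle between each of driver_b, driver_a's own z axis and vertical below 0.1 rad and contact force between the fingers and driver_b above 3 N and contact force between driver_b and cabinet above 2 N and x of driver_a in the frame of tray between -0.047 and 0.047 m and y of driver_a in the frame of tray between -0.097 and 0.097 m and height (world z) of driver_a below 0.008 m and linear speed of driver_a below 0.02 m/s and contact force between the fingers and driver_a below 0.1 N))); the arm keeps its last pose, push and grip.
It fails at once if a driver is forced on the cabinet with more than 50 N (contact force between any of driver_a, driver_b and cabinet above 50 N).
It fails at once if a tumbler, the coaster, the ramekin or the scoop is moved by more than 30 mm or tipped (distance of any of tumbler_1, tumbler_2, coaster, ramekin, scoop from where it was at the start of the episode above 0.03 m or angle between any of tumbler_1, tumbler_2, ramekin's own z axis and vertical above 0.4 rad).
It also fails if it takes over 64 s, if anything falls off the work surface, if the arm or the gripper's body presses on something with over 40 N, if the wrist force passes 120 N, or if a joint passes its speed limit or range.

## Working session

There is one attempt and no reset: what is moved stays moved. The work goes in short steps, Python scripts to look and compute and a tool call to move; the robot and the scene stay as the last step left them, time stands still between calls to the robot, and variables do not carry over. Pictures are saved under pics/ and viewed, and the job is handed in when it is done.

Besides the shell and the picture viewer there is one more tool, called after "Call:" as name(argument=value, ...) on one line, values as JSON. drive_tool: Moves the arm, as the interface text tells. Its arguments: {"type":"object","properties":{"targets":{"type":"array"},"grip_force":{"type":"number"}},"required":["targets"]}

```bash
mkdir -p pics; ls
python3 - <<'E'
from rig import *
import cv2,numpy as np
s=get_state();print({k:np.round(v,3).tolist() for k,v in s.items()})
for n in ["scene","side","wrist"]:
    im=get_image(n);cv2.imwrite(f"pics/{n}0.png",im[:,:,::-1])
    c=calibration(n);print(n,{k:np.round(v,4).tolist() for k,v in c.items()})
E
```

```text
pics
{'clock': 0.0, 'qpos': [1.136, 0.277, 1.506, 0.0, 1.361, -0.121], 'qd': [0.001, -0.001, 0.001, -0.001, 0.001, -0.001], 'effort': [0.0, -41.676, -24.582, 0.0, 0.011, 0.0], 'position': [0.177, 0.546, 0.23], 'ee_rot': [-0.0, 0.156, 0.988, -0.001], 'contact_force': [-0.025, 0.489, -0.021], 'moment': [0.035, 0.015, 0.065], 'width': 0.085}
scene {'mtx': [[432.2314, 0.0, 276.955], [0.0, 432.2314, 200.7496], [0.0, 0.0, 1.0]], 'distortion': [-0.0337, 0.0, 0.0, 0.0, 0.0], 'world_to_cam': [[-0.1041, 0.9946, 0.0049, 0.1058], [0.8276, 0.0894, -0.5541, -0.4619], [-0.5516, -0.0536, -0.8324, 1.4627], [0.0, 0.0, 0.0, 1.0]]}
side {'mtx': [[383.2421, 0.0, 280.6316], [0.0, 383.2421, 206.799], [0.0, 0.0, 1.0]], 'distortion': [-0.065, 0.0, 0.0, 0.0, 0.0], 'world_to_cam': [[0.6185, -0.7857, -0.0092, -0.4159], [-0.6338, -0.492, -0.5968, 0.4318], [0.4644, 0.375, -0.8023, 0.7512], [0.0, 0.0, 0.0, 1.0]]}
wrist {'mtx': [[363.7538, 0.0, 281.9668], [0.0, 363.7538, 206.1179], [0.0, 0.0, 1.0]], 'distortion': [-0.025, 0.0, 0.0, 0.0, 0.0], 'hand_eye': [[0.0001, -0.9665, -0.2568, 0.065], [1.0, 0.0003, -0.0007, 0.0001], [0.0008, -0.2568, 0.9665, -0.1424], [0.0, 0.0, 0.0, 1.0]]}
```

View pics/scene0.png

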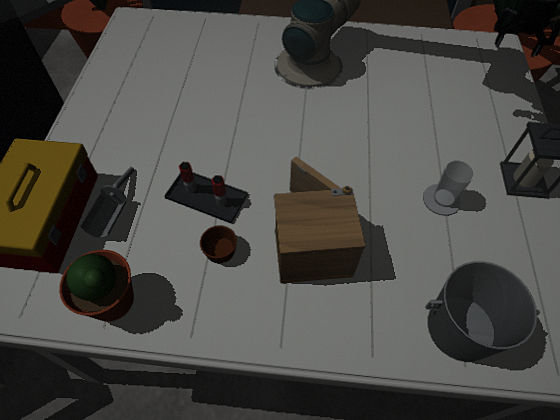

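View pics/side0.png

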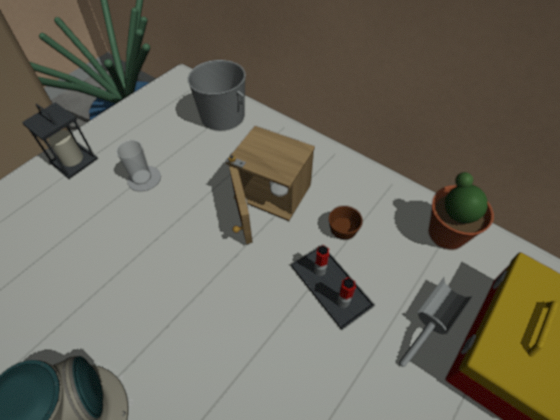

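View pics/wrist0.png

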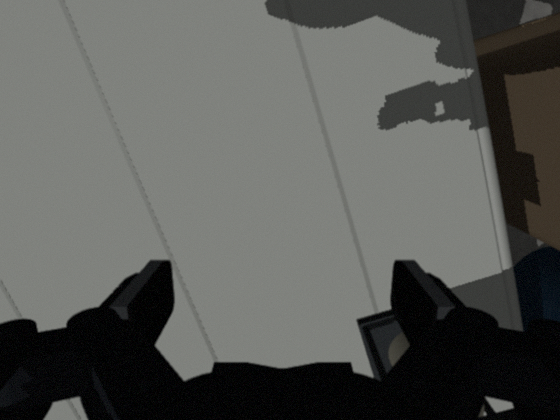

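Run:
```python
import cv2,numpy as np
a=cv2.imread("pics/scene0.png");b=cv2.imread("pics/side0.png")
def crop(im,x,y,w,h,f,n):
    c=cv2.resize(im[y:y+h,x:x+w],None,fx=f,fy=f,interpolation=cv2.INTER_CUBIC)
    c=np.clip(c.astype(float)*1.5,0,255).astype(np.uint8)
    for i in range(0,w,20): cv2.putText(c,str(x+i),(i*f,8),0,.3,(255,255,0));cv2.line(c,(i*f,8),(i*f,14),(255,255,0))
    for i in range(0,h,20): cv2.putText(c,str(y+i),(0,i*f+4),0,.3,(0,255,255));cv2.line(c,(20,i*f),(26,i*f),(0,255,255))
    cv2.imwrite(n,c)
crop(a,265,145,110,145,4,"pics/c1.png")
crop(a,155,150,100,80,7,"pics/c2.png")
crop(b,215,120,110,130,4,"pics/c3.png")
crop(b,285,235,95,95,6,"pics/c4.png")
```

```text
(no output)
```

View pics/c1.png

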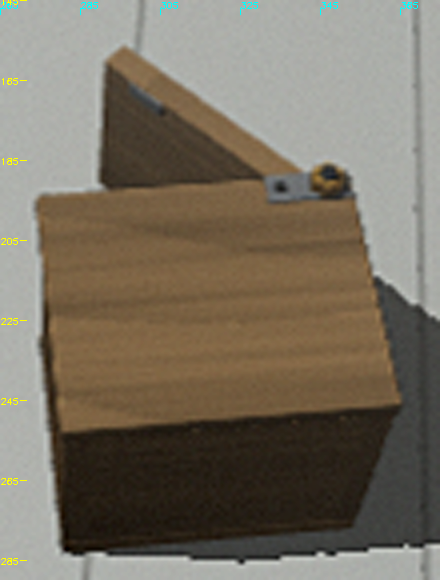

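View pics/c2.png

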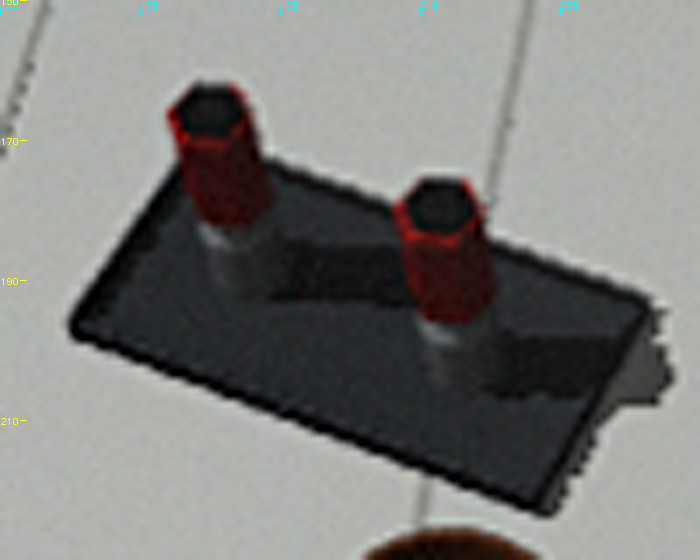

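View pics/c3.png

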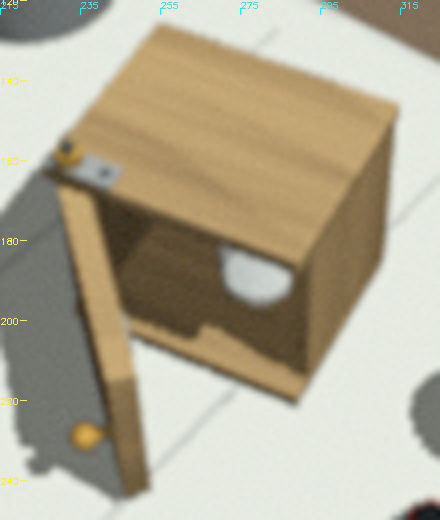

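View pics/c4.png

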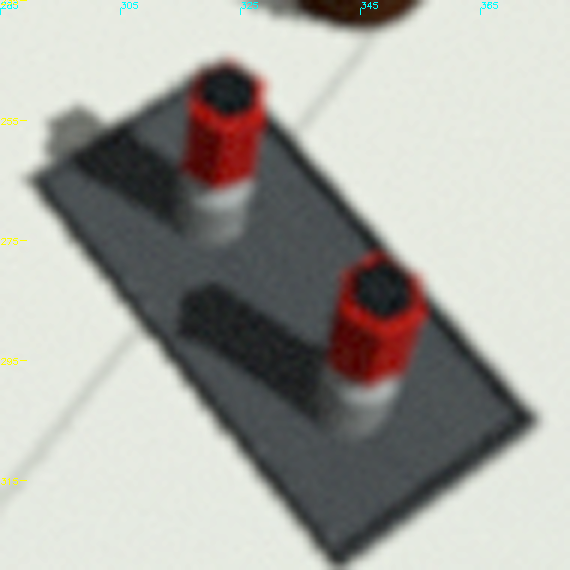

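```bash
cat > h.py <<'E'
import cv2,numpy as np
from rig import *
def c2p(d,x0,y0,f): return np.array([x0+(d[0]+.5)/f-.5,y0+(d[1]+.5)/f-.5])
def proj(n,P):
    c=calibration(n);M=c["world_to_cam"] if n!="wrist" else W
    M=np.array(M)
    return cv2.projectPoints(np.array(P,float).reshape(-1,3),cv2.Rodrigues(M[:3,:3])[0],M[:3,3],np.array(c["mtx"]),np.array(c["distortion"]))[0].reshape(-1,2)
def ray(n,uv,M=None):
    c=calibration(n);M=np.array(c["world_to_cam"]) if M is None else M
    p=cv2.undistortPoints(np.array([[uv]],float),np.array(c["mtx"]),np.array(c["distortion"]))[0,0]
    R=M[:3,:3];return -R.T@M[:3,3],R.T@np.array([p[0],p[1],1])
def atz(n,uv,z,M=None):
    o,d=ray(n,uv,M);return o+d*(z-o[2])/d[2]
def quatR(q):
    from scipy.spatial.transform import Rotation as R
    return R.from_quat([q[1],q[2],q[3],q[0]]).as_matrix()
def wristM(s):
    T=np.eye(4);T[:3,:3]=quatR(s["ee_rot"]);T[:3,3]=s["position"]
    return np.linalg.inv(T@np.array(calibration("wrist")["hand_eye"]))
E
python3 - <<'E'
from h import *
from scipy.optimize import least_squares
np.set_printoptions(precision=4,suppress=True)
S=lambda d:c2p(d,265,145,4); D=lambda d:c2p(d,215,120,4)
obs=[("scene",(-75,-90,160),S((38,197))),("scene",(75,-90,160),S((62,432))),("scene",(75,90,160),S((400,405))),("scene",(75,-90,0),S((62,552))),
("side",(75,90,160),D((160,25))),("side",(75,-90,160),D((398,108))),("side",(-75,-90,160),D((298,265))),("side",(-66,74,173),D((67,153))),("scene",(-66,74,173),S((328,180)))]
def pose(p,L,n=None):
    L=np.array(L)/1000;c,s=np.cos(p[2]),np.sin(p[2]);return np.array([p[0]+c*L[0]-s*L[1],p[1]+s*L[0]+c*L[1],L[2]])
def solve(obs,p0):
    f=lambda p:np.concatenate([proj(n,pose(p,L))[0]-uv for n,L,uv in obs])
    r=least_squares(f,p0,loss='soft_l1');print(r.x,'res',np.round(f(r.x),1));return r.x
pc=solve(obs,[.6,.05,0])
# per nut
print('nut',pose(pc,(-66,74,162)),atz("scene",S((328,180)),.173),atz("side",D((67,153)),.173))
def door(p):
    def pt(a,b,z): # along -y a, x b in hinge frame
        c,s=np.cos(-p),np.sin(-p);x,y=b,-a
        return pose(pc,(-66+c*x-s*y,74+s*x+c*y,z))
    return pt
dob=[("side",(147,-28,75),D((87,436))),("side",(160,8,144),D((133,375))),("side",(160,-10,144),D((107,380))),("scene",(160,-10,144),S((125,47))),("scene",(160,8,144),S((108,62)))]
for sg in(1,):
    f=lambda p:np.concatenate([proj(n,door(p[0])(*L))[0]-uv for n,L,uv in dob])
    r=least_squares(f,[.8]);print('door',r.x,np.round(r.fun,1))
    g=door(r.x[0]);print('knob',g(147,-28,75),'tip',g(160,-10,144))
T=lambda d:c2p(d,155,150,7);U=lambda d:c2p(d,285,235,6)
for a,b in(((211,112),(226,92)),((440,208),(382,290))):
    print('drv',atz("scene",T(a),.105),atz("side",U(b),.105))
for d in((75,330),(548,512),(655,300),(190,160)):print('tray',atz("scene",T(d),.012))
for d in((35,180),(340,562),(535,420)):print('tray side',atz("side",U(d),.012))
for n,uv,z in(("scene",(441,199),.005),("scene",(219,244),.0),("side",(345,228),0)):print(atz(n,uv,z))
E
```

```text
[0.7045 0.0558 0.1934] res [-0.5 -1.3 -0.3 -0.5  0.9 -0.5 -1.   0.1 -0.3 -1.7  1.  -1.5  0.2 -0.8
  0.1 -1.6  0.3 -2.2]
nut [0.6255 0.1158 0.162 ] [0.6315 0.1152 0.173 ] [0.6214 0.1124 0.173 ]
door [0.8382] [-0.8 -0.   1.1 -0.2 -0.1  0.2 -0.  -1.  -0.7 -0.5]
knob [0.5148 0.0151 0.075 ] tip [ 0.5213 -0.0061  0.144 ]
drv [ 0.552  -0.2826  0.105 ] [ 0.5794 -0.1939  0.105 ]
drv [ 0.5855 -0.1929  0.105 ] [ 0.5465 -0.284   0.105 ]
tray [ 0.5903 -0.3429  0.012 ]
tray [ 0.6503 -0.1515  0.012 ]
tray [ 0.5529 -0.126   0.012 ]
tray [ 0.5061 -0.3178  0.012 ]
tray side [ 0.5458 -0.1305  0.012 ]
tray side [ 0.4882 -0.3175  0.012 ]
tray side [ 0.5812 -0.3467  0.012 ]
[0.5137 0.39   0.005 ]
[ 0.7083 -0.1782  0.    ]
[ 0.7279 -0.1755  0.    ]
```

```bash
cat > go.py <<'E'
import sys
from h import *
# usage: go.py x y z [toolx_angle_deg]  -> turn about tool z (deg), shift in tool mm AFTER the turn
s=get_state();R=quatR(s["ee_rot"]);a=np.degrees(np.arctan2(R[1,0],R[0,0]))
print('clk',s["clock"],'pos',np.round(s["position"],4),'xang',round(a,2),'tilt',np.round(R[:,2],4),'F',np.round(s["contact_force"],1),'M',np.round(s["moment"],2),'w',round(s["width"],4),'q',np.round(s["qpos"],2))
if len(sys.argv)>3:
    t=np.array([float(v) for v in sys.argv[1:4]])
    b=float(sys.argv[4]) if len(sys.argv)>4 else a
    d=(b-a+180)%360-180
    X=np.array([np.cos(np.radians(b)),np.sin(np.radians(b)),0]);Z=np.array([0,0,-1.]);Y=np.cross(Z,X)
    e=t-s["position"]
    print('turn wz',round(-d,1),'shift',np.round([e@X*1000,e@Y*1000,e@Z*1000],1))
E
echo
```

```text
(no output)
```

Call:
drive_tool(targets=[0,0,-10,0,0,0,0,0,0,-10,0,0,0,0,0,0,-9,0,0,0,0,0,0,0,-22,-52,0,0,0,0,0,-22,-52,0,0,0,0,0,-22,-52,0,0,0,0,0,-22,-52,0,0,0,0,0,-22,-52,0,0,0,0,0,-22,-52,0,0,0,0,0,-22,-52,0,0,0,0,0,-22,-52,0,0], grip_force=40)

```text
clock: 1.52
position: [0.4305, 0.1706, 0.2313]
ee_rot: [0.0, -0.096, 0.995, 0.0]
contact_force: [0.4, 0.1, 0.2]
width: -0.0001
```

```bash
python3 go.py .51 .046 .105 191.1
```

```text
clk 1.525 pos [0.4305 0.1706 0.2313] xang -168.98 tilt [ 3.e-04  4.e-04 -1.e+00] F [0.4 0.1 0.2] M [ 0.02 -0.02 -0.01] w -0.0001 q [ 0.23  0.11  1.73  0.    1.31 -1.54]
turn wz -0.1 shift [ -54.  -137.6  126.3]
```

Call:
drive_tool(targets=[0,0,0,-18,-46,0,0,0,0,0,-18,-46,0,0,0,0,0,-18,-46,0,0,0,0,0,0,0,42,0,0,0,0,0,0,42,0,0,0,0,0,0,42,0,0,0,0,0,0,0,0])

```text
clock: 2.4
position: [0.5062, 0.0472, 0.1025]
ee_rot: [-0.004, -0.096, 0.995, 0.001]
contact_force: [0.3, -0.4, -0.0]
width: 0.0
```

```bash
python3 go.py .627 -.011 .105 191.1;python3 - <<'E'
from h import *
cv2.imwrite("pics/s1.png",get_image("scene")[130:330,180:450,::-1].repeat(2,0).repeat(2,1))
cv2.imwrite("pics/w1.png",get_image("wrist")[:,:,::-1])
E
```

```text
clk 2.4 pos [0.5062 0.0472 0.1025] xang -168.99 tilt [-8.1e-03  5.0e-04 -1.0e+00] F [ 0.3 -0.4 -0. ] M [-0.    0.    0.03] w 0.0 q [-0.04  0.29  1.83  0.    1.02 -1.81]
turn wz -0.1 shift [-107.4  -80.3   -2.5]
```

View pics/s1.png

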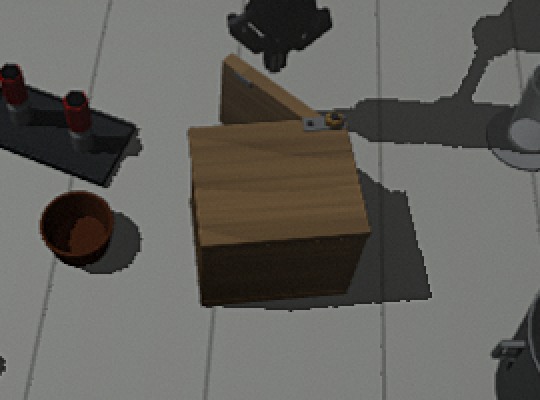

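View pics/w1.png

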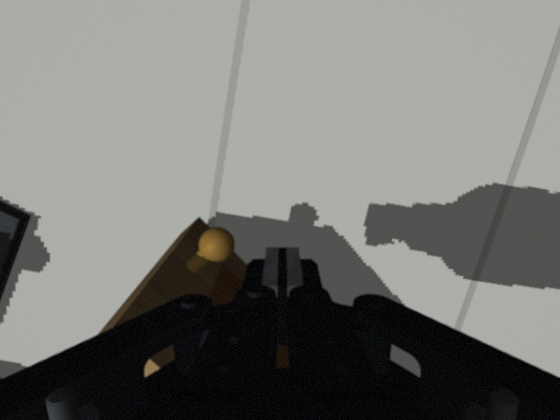

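Call:
drive_tool(targets=[0,0,0,-13,-10,0,0,0,0,0,-13,-10,0,0,0,0,0,-13,-10,0,0,0,0,0,-13,-10,0,0,0,0,0,-13,-10,0,0,0,0,0,-13,-10,0,0,0,0,0,-13,-10,0,0,0,0,0,-8,-5,0,0,0,0,0,0,0,0,0])

```text
clock: 3.62
position: [0.6214, -0.008, 0.1051]
ee_rot: [0.0, -0.096, 0.995, -0.0]
contact_force: [-0.2, 0.6, 0.5]
width: 0.0001
```

```bash
python3 go.py .627 -.011 .105 191.1;python3 - <<'E'
from h import *
cv2.imwrite("pics/s2.png",get_image("scene")[130:330,180:450,::-1].repeat(2,0).repeat(2,1))
cv2.imwrite("pics/d2.png",get_image("side")[100:270,180:350,::-1].repeat(3,0).repeat(3,1))
E
```

```text
clk 3.625 pos [ 0.6214 -0.008   0.1051] xang -168.99 tilt [ 4.e-04 -2.e-04 -1.e+00] F [-0.2  0.6  0.5] M [ 0.04 -0.02 -0.07] w 0.0001 q [-0.12  0.43  1.59 -0.    1.12 -1.89]
turn wz -0.1 shift [-4.9 -4.   0.1]
```

View pics/s2.png

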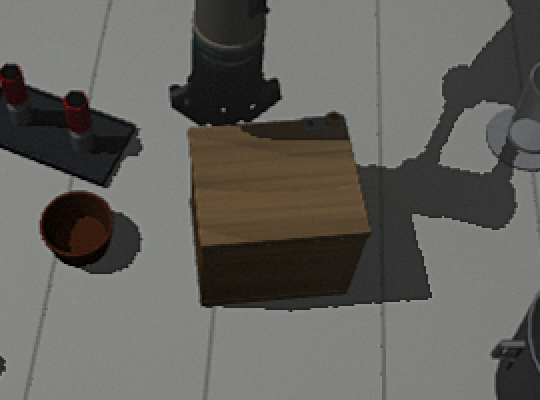

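View pics/d2.png

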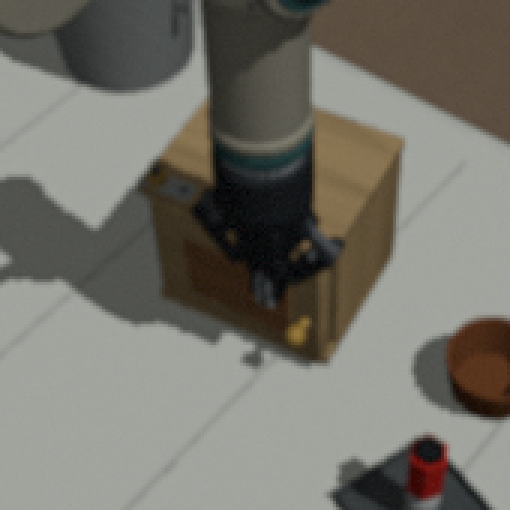

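Call:
drive_tool(targets=[0,0,0,-2,0,0,0,0,0,0,-2,0,0,0,0,0,0,-2,0,0,0,0,0,0,0,0,0,0])

```text
clock: 4.22
position: [0.6267, -0.0063, 0.1053]
ee_rot: [0.0, -0.096, 0.995, 0.0]
contact_force: [0.2, -0.9, 0.1]
width: -0.0001
```

Call:
drive_tool(targets=[0,0,0,-2,0,0,0,0,0,0,-2,0,0,0,0,0,0,0,0,0,0])

```text
clock: 4.6
position: [0.6266, -0.0062, 0.1052]
ee_rot: [-0.004, -0.097, 0.995, -0.0]
contact_force: [-9.3, -2.5, 5.6]
width: -0.0001
```

Call:
drive_tool(targets=[0,0,0,20,0,0,0,0,0,0,20,0,0,0,0,0,0,0,0,-50,1,0,0,0,0,0,-55,1,0,0,0,-25,40,0,1,0,0,0,-25,40,0,1,0,0,0,-22,40,0,1,0,0,0,0,0,0,1,0,0,0,0,0,0,1])

```text
clock: 5.72
position: [0.6388, 0.118, 0.2101]
ee_rot: [-0.0, -0.096, 0.995, -0.0]
contact_force: [0.1, 0.8, -0.1]
width: 0.0852
```

```bash
python3 go.py .65 .12 .2 191.1;python3 - <<'E'
from h import *
cv2.imwrite("pics/d3.png",get_image("side")[100:270,180:350,::-1].repeat(3,0).repeat(3,1))
s=get_state();im=get_image("wrist")[:,:,::-1];cv2.imwrite("pics/w3.png",im)
print(np.round(s["position"],4),np.round(s["ee_rot"],5))
E
```

```text
clk 5.725 pos [0.6388 0.118  0.2101] xang -168.95 tilt [-4.e-04 -7.e-04 -1.e+00] F [ 0.1  0.8 -0.1] M [ 0.02  0.04 -0.04] w 0.0852 q [ 0.08  0.4   1.37 -0.    1.37 -1.69]
turn wz -0.0 shift [-11.4  -0.2  10.1]
[0.6387 0.1174 0.2102] [-2.000e-04 -9.582e-02  9.954e-01 -3.000e-04]
```

View pics/w3.png

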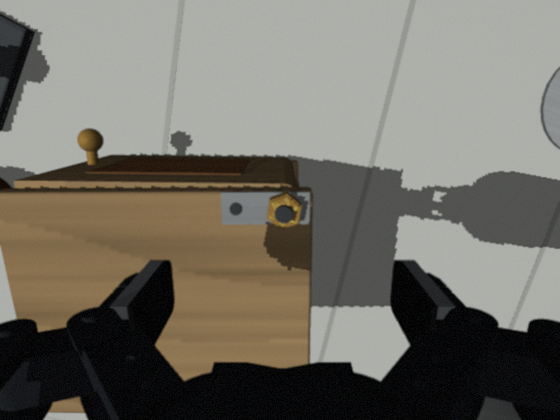

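View pics/d3.png

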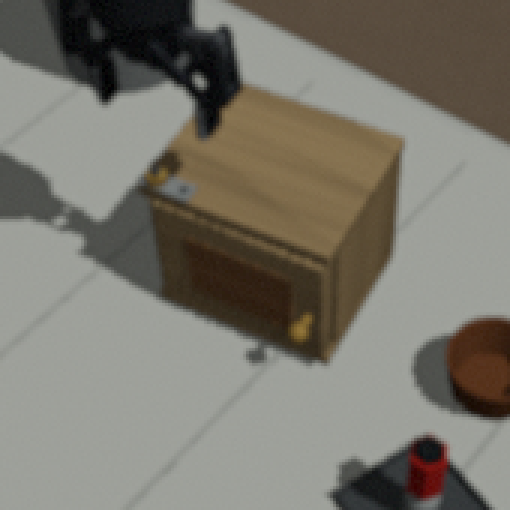

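Run:
```python
from h import *
im=cv2.imread("pics/w3.png")[180:245,250:330]
c=cv2.resize(im,None,fx=9,fy=9,interpolation=cv2.INTER_CUBIC);c=np.clip(c*2.2,0,255).astype(np.uint8)
for i in range(0,80,10):cv2.putText(c,str(250+i),(i*9,10),0,.35,(255,255,0))
for i in range(0,65,10):cv2.putText(c,str(180+i),(0,i*9+4),0,.35,(0,255,255))
cv2.imwrite("pics/n3.png",c)
```

```text
(no output)
```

View pics/n3.png

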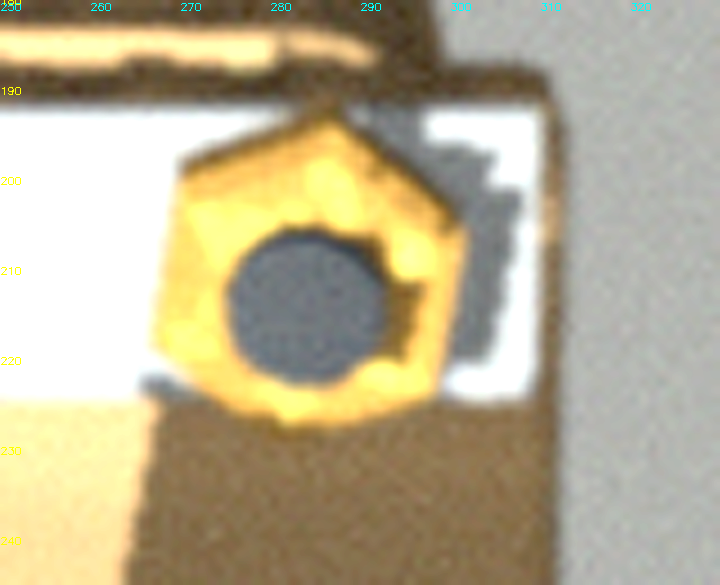

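```bash
cat > nut.py <<'E'
from h import *
from scipy.optimize import least_squares
np.set_printoptions(precision=4,suppress=True)
def fit(s,corn,stud,z=.169):
    M=wristM(s);P=np.array([atz("wrist",p,z,M)[:2] for p in corn])
    r=least_squares(lambda p:(P-np.array([[p[0]+9.81e-3*np.cos(p[2]+k*np.pi/3),p[1]+9.81e-3*np.sin(p[2]+k*np.pi/3)] for k in range(len(P))])).ravel()*1e3,[*P.mean(0),np.arctan2(*(P[0]-P.mean(0))[::-1])])
    print('centre',r.x[:2],'corner ang',np.degrees(r.x[2])%60,'flat-normal ang',(np.degrees(r.x[2])+30)%60,'res mm',r.fun.round(1))
    print('radii',np.linalg.norm(P-P.mean(0),axis=1)*1e3,'stud',atz("wrist",stud,.175,M))
E
python3 - <<'E'
from nut import *
s=dict(position=[.6387,.1174,.2102],ee_rot=[-2.000e-04,-9.582e-02,9.954e-01,-3.000e-04])
f=lambda d:c2p(d,250,180,9)
C=[f(d) for d in[(335,118),(462,232),(437,388),(305,425),(155,345),(182,178)]]
# order must be ccw in world: check
fit(s,C,f((305,305)));fit(s,C[::-1],f((305,305)))
E
```

```text
centre [0.625 0.116] corner ang 42.733226427187304 flat-normal ang 12.733226427187304 res mm [-12.    8.9 -14.   10.8  -2.3   1.7  10.8  -8.3  14.9 -11.2   2.5  -2. ]
radii [9.8647 9.1601 9.7538 8.754  9.9869 9.7964] stud [0.6248 0.1155 0.175 ]
centre [0.625 0.116] corner ang 2.688174964971566 flat-normal ang 32.688174964971566 res mm [-0.2  0.1  0.2 -0.1 -1.1  0.8  0.4 -0.3  0.7 -0.3 -0.  -0.2]
radii [9.7964 9.9869 8.754  9.7538 9.1601 9.8647] stud [0.6248 0.1155 0.175 ]
```

Call:
drive_tool(targets=[0,0,0,18,-48,-10,1,0,0,0,18,-48,-10,1,0,0,0,18,-48,-10,1,0,0,0,18,-48,-10,1,0,0,0,18,-48,0,1,0,0,0,18,-48,0,1,0,0,0,18,-48,0,1,0,0,0,0,0,0,1,0,0,0,0,0,0,1])

```text
clock: 6.95
position: [0.5788, -0.2361, 0.2503]
ee_rot: [0.0, -0.095, 0.995, 0.0]
contact_force: [-0.6, 0.2, -0.1]
width: 0.0854
```

```bash
python3 go.py .576 -.236 .25 191.1;python3 - <<'E'
from h import *
s=get_state();im=get_image("wrist")[:,:,::-1];cv2.imwrite("pics/w4.png",im)
print(np.round(s["position"],4).tolist(),np.round(s["ee_rot"],5).tolist())
E
```

```text
clk 6.95 pos [ 0.5788 -0.2361  0.2503] xang -169.09 tilt [-0.e+00  9.e-04 -1.e+00] F [-0.6  0.2 -0.1] M [ 0.06 -0.01  0.03] w 0.0854 q [-0.5   0.34  1.36  0.    1.44 -2.26]
turn wz -0.2 shift [2.7 0.6 0.3]
[0.5788, -0.2361, 0.2503] [4e-05, -0.09505, 0.99547, 0.00047]
```

View pics/w4.png

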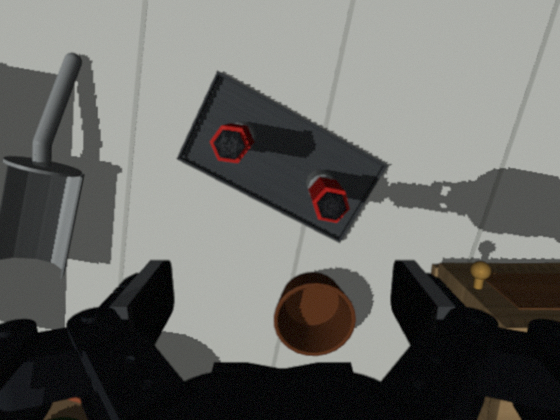

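Run:
```python
from h import *
A=cv2.imread("pics/w4.png")
for n,(x,y) in{"a":(205,118),"b":(302,165)}.items():
    im=A[y:y+60,x:x+60]
    c=cv2.resize(im,None,fx=9,fy=9,interpolation=cv2.INTER_CUBIC);c=np.clip(c*1.8,0,255).astype(np.uint8)
    cv2.imwrite(f"pics/dr_{n}.png",c)
```

```text
(no output)
```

View pics/dr_a.png

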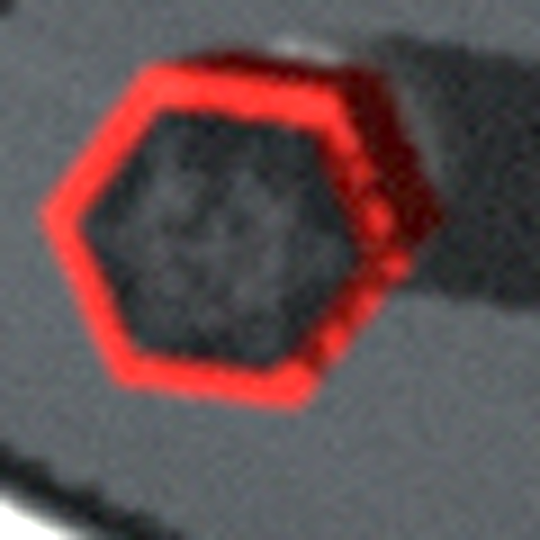

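View pics/dr_b.png

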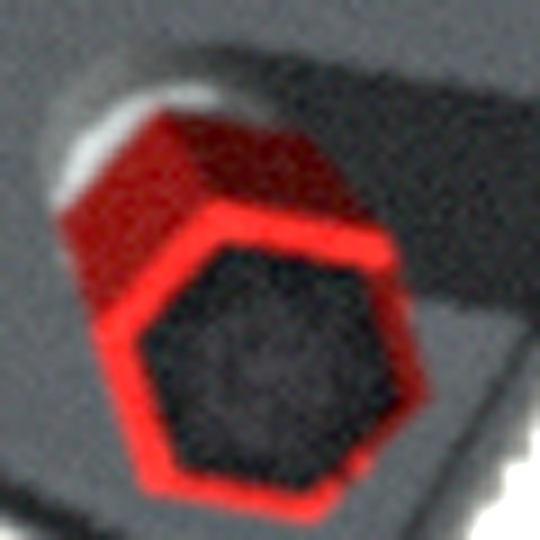

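```bash
cat >> nut.py <<'E'
def hexfit(s,corn,z,rad):
    M=wristM(s);P=np.array([atz("wrist",p,z,M)[:2] for p in corn])
    if np.cross(P[1]-P[0],P[2]-P[1])<0:P=P[::-1]
    r=least_squares(lambda p:(P-np.array([[p[0]+p[3]*np.cos(p[2]+k*np.pi/3),p[1]+p[3]*np.sin(p[2]+k*np.pi/3)] for k in range(6)])).ravel()*1e3,[*P.mean(0),np.arctan2(*(P[0]-P.mean(0))[::-1]),rad])
    print('centre',r.x[:2],'flat-normal ang mod60',(np.degrees(r.x[2])+30)%60,'rad mm',r.x[3]*1e3,'res',r.fun.round(1))
E
python3 -W ignore - <<'E'
from nut import *
s=dict(position=[0.5788, -0.2361, 0.2503],ee_rot=[4e-05, -0.09505, 0.99547, 0.00047])
hexfit(s,[c2p(d,205,118,9) for d in[(150,65),(345,95),(410,260),(305,405),(118,380),(42,215)]],.101,.01617)
hexfit(s,[c2p(d,302,165,9) for d in[(210,200),(390,240),(430,385),(320,520),(148,492),(95,325)]],.101,.01617)
M=wristM(s)
for p in((220,72),(387,165),(341,241),(180,158)):print(atz("wrist",p,.012,M))
E
```

```text
centre [ 0.5487 -0.2838] flat-normal ang mod60 2.894695898125434 rad mm 16.243702330163476 res [ 0.3 -0.2 -0.2 -0.3 -0.3  0.2 -0.3 -0.1  0.3  0.7  0.2 -0.2]
centre [ 0.5821 -0.1938] flat-normal ang mod60 0.22409121808659904 rad mm 16.047597525212684 res [-0.5 -0.1  0.4  0.   0.1  0.3 -0.6 -0.6  0.6  0.6  0.  -0.3]
[ 0.4909 -0.3153  0.012 ]
[ 0.5492 -0.1288  0.012 ]
[ 0.6412 -0.157   0.012 ]
[ 0.5832 -0.3439  0.012 ]
```

Call:
drive_tool(targets=[0,0,10.2,0,0,0,0.7,0,0,10.2,0,0,0,0.7,0,0,10.2,0,0,0,0.7,0,0,10.1,0,0,0,0.7,0,0,0,0,0,0,0.7])

```text
clock: 7.62
position: [0.5797, -0.2342, 0.2505]
ee_rot: [0.0, 0.254, 0.967, 0.0]
contact_force: [0.5, -0.4, 0.2]
width: 0.0598
```

```bash
python3 go.py .5821 -.1938 .059 150.2
```

```text
clk 7.625 pos [ 0.5797 -0.2342  0.2505] xang 150.54 tilt [ 2.e-04  3.e-04 -1.e+00] F [ 0.5 -0.4  0.2] M [0.02 0.   0.02] w 0.0598 q [-0.5   0.34  1.36  0.    1.44 -1.55]
turn wz 0.3 shift [ 18.   36.2 191.5]
```

Call:
drive_tool(targets=[0,0,0,18,36.2,20,0.7,0,0,0,0,0,40,0.7,0,0,0,0,0,40,0.7,0,0,0,0,0,40,0.7,0,0,0,0,0,35,0.7,0,0,0,0,0,16.5,0.7,0,0,0,0,0,0,0.7])

```text
clock: 8.5
position: [0.5814, -0.1946, 0.0581]
ee_rot: [-0.001, 0.255, 0.967, 0.0]
contact_force: [-0.5, -0.3, -0.0]
width: 0.0597
```

```bash
python3 go.py .5821 -.1938 .059 150.2;python3 - <<'E'
from h import *
cv2.imwrite("pics/w5.png",get_image("wrist")[:,:,::-1])
E
```

```text
clk 8.5 pos [ 0.5814 -0.1946  0.0581] xang 150.42 tilt [-0.0017  0.001  -1.    ] F [-0.5 -0.3 -0. ] M [-0.01 -0.    0.  ] w 0.0597 q [-0.44  0.47  1.66  0.    1.01 -1.49]
turn wz 0.2 shift [-0.2  1.  -0.9]
```

View pics/w5.png

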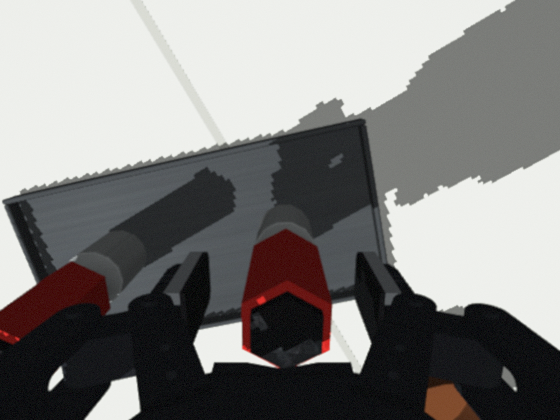

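Call:
drive_tool(targets=[0,0,0,0,0,0,0,0,0,0,0,0,0,0,0,0,0,0,0,0,0,0,0,0,0,0,0,0,0,0,0,0,0,0,0], grip_force=50)

```text
clock: 9.18
position: [0.5829, -0.1957, 0.0603]
ee_rot: [0.001, 0.256, 0.967, -0.0]
contact_force: [1.0, 0.7, 5.7]
width: 0.0274
```

Call:
drive_tool(targets=[0,0,0,0,0,-30,0,0,0,0,0,0,-50,0,0,0,0,0,0,-50,0,0,0,0,0,0,-50,0,0,0,0,0,0,-30,0,0,0,0,0,0,0,0,0,0,0,0,0,0,0])

```text
clock: 10.05
position: [0.5808, -0.1948, 0.2667]
ee_rot: [-0.002, 0.256, 0.967, 0.0]
contact_force: [0.9, -0.7, -1.4]
width: 0.0269
```

```bash
python3 go.py .625 .116 .25 182.7;python3 - <<'E'
from h import *
cv2.imwrite("pics/w6.png",get_image("wrist")[:,:,::-1])
cv2.imwrite("pics/s6.png",get_image("scene")[:,:,::-1])
E
```

```text
clk 10.05 pos [ 0.5808 -0.1948  0.2667] xang 150.32 tilt [-0.0032  0.0016 -1.    ] F [ 0.9 -0.7 -1.4] M [ 0.04 -0.04 -0.05] w 0.0269 q [-0.44  0.32  1.36  0.    1.47 -1.49]
turn wz -32.4 shift [-58.8 308.4  16.7]
```

View pics/w6.png

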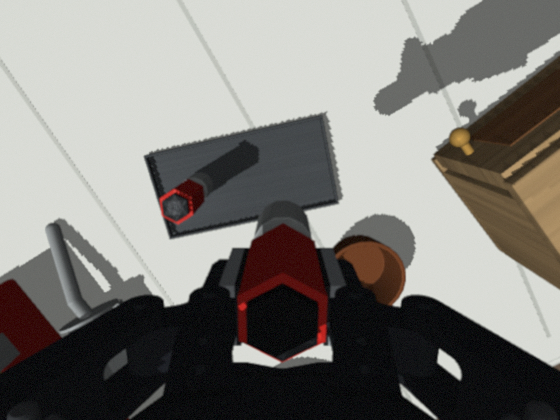

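View pics/s6.png

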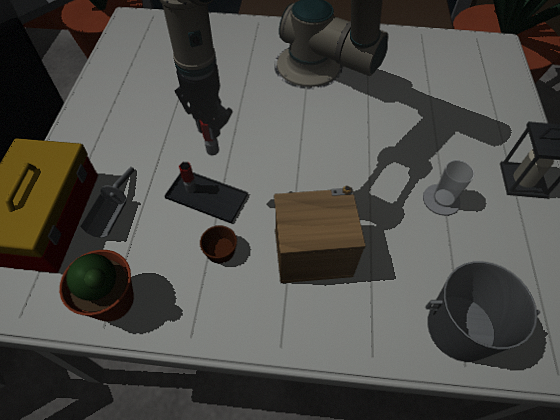

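Call:
drive_tool(targets=[0,0,-8.1,0,0,0,0,0,0,-8.1,0,0,0,0,0,0,-8.1,0,0,0,0,0,0,-8.1,0,0,0,0,0,0,0,-8.4,44,0,0,0,0,0,-8.4,44,0,0,0,0,0,-8.4,44,0,0,0,0,0,-8.4,44,0,0,0,0,0,-8.4,44,0,0,0,0,0,-8.4,44,0,0,0,0,0,-8.4,44,0,0,0,0,0,0,0,0,0])

```text
clock: 11.65
position: [0.6253, 0.1185, 0.2665]
ee_rot: [-0.002, -0.026, 1.0, 0.001]
contact_force: [-0.6, -0.5, -1.6]
width: 0.0273
```

```bash
python3 go.py .625 .116 .24 182.7;python3 - <<'E'
from h import *
im=get_image("wrist")[:,:,::-1];cv2.imwrite("pics/w7.png",im)
cv2.imwrite("pics/w7c.png",cv2.resize(im[120:400,190:370],None,fx=3,fy=2.1))
s=get_image("side")[90:200,170:320,::-1];cv2.imwrite("pics/d7.png",cv2.resize(s,None,fx=5,fy=5))
E
python3 go.py .625 .116 .24 182.7
```

```text
clk 11.65 pos [0.6253 0.1185 0.2665] xang -177.03 tilt [-0.0034  0.0013 -1.    ] F [-0.6 -0.5 -1.6] M [-0.01  0.01  0.03] w 0.0273 q [ 0.08  0.36  1.3   0.    1.49 -1.55]
turn wz 0.3 shift [ 0.4 -2.5 26.5]
clk 11.75 pos [0.6253 0.1152 0.267 ] xang -177.21 tilt [-0.0032 -0.001  -1.    ] F [ 0.1 -0.7 -1.4] M [-0.04 -0.02 -0.06] w 0.0273 q [ 0.07  0.35  1.3  -0.    1.49 -1.55]
turn wz 0.1 shift [ 0.2  0.8 27. ]
```

View pics/w7.png

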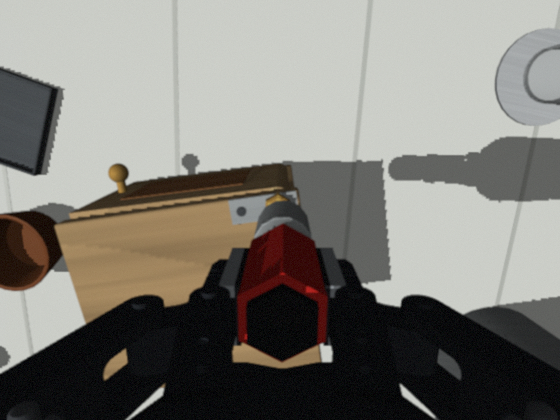

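View pics/d7.png

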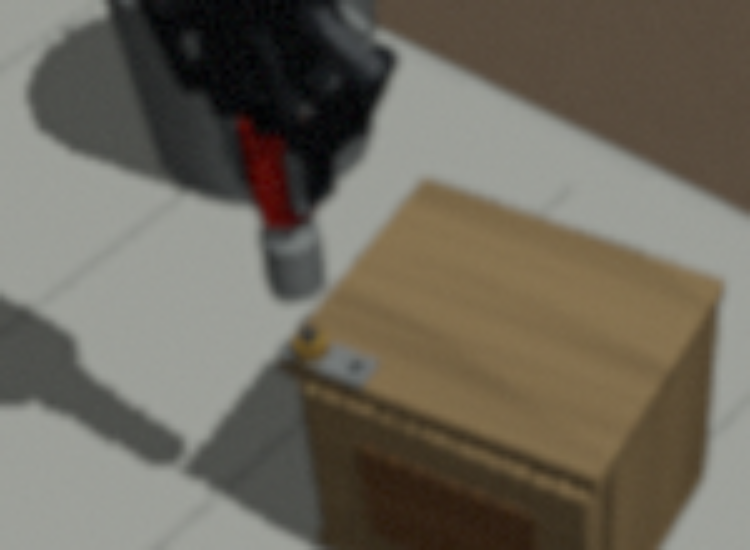

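Call:
drive_tool(targets=[0,0,0,0,0,15,0,0,0,0,0,0,15,0,0,0,0,0,0,0,0,0,0,0,0,0,0,0])

```text
clock: 12.25
position: [0.626, 0.1147, 0.2387]
ee_rot: [-0.0, -0.023, 1.0, 0.0]
contact_force: [0.3, 0.0, -2.2]
width: 0.0273
```

Run:
```python
from h import *
L=[]
a=lambda:L.append(np.r_[get_state()["position"],get_state()["contact_force"]])
a();im=get_image("wrist")[:,:,::-1];cv2.imwrite("pics/w8.png",im);a()
cv2.imwrite("pics/w8c.png",cv2.resize(im[170:270,220:350],None,fx=6,fy=6))
s=get_image("side")[120:200,190:290,::-1];cv2.imwrite("pics/d8.png",cv2.resize(s,None,fx=7,fy=7));a()
s=get_image("scene")[130:230,300:400,::-1];cv2.imwrite("pics/s8.png",np.clip(1.7*cv2.resize(s,None,fx=6,fy=6).astype(float),0,255));a()
print(np.round(L,4),np.mean(L,0).round(4))
```

```text
[[ 0.626   0.1147  0.2387  0.2686  0.0062 -2.1708]
 [ 0.6262  0.1148  0.2391 -0.004   0.3581 -1.5271]
 [ 0.6263  0.115   0.2394 -0.1315  0.6964 -1.1116]
 [ 0.6263  0.1151  0.2395 -0.6601  0.1216 -1.9017]] [ 0.6262  0.1149  0.2392 -0.1318  0.2956 -1.6778][ WARN:0@2.605] global loadsave.cpp:1063 imwrite_ Unsupported depth image for selected encoder is fallbacked to CV_8U.
```

View pics/w8c.png

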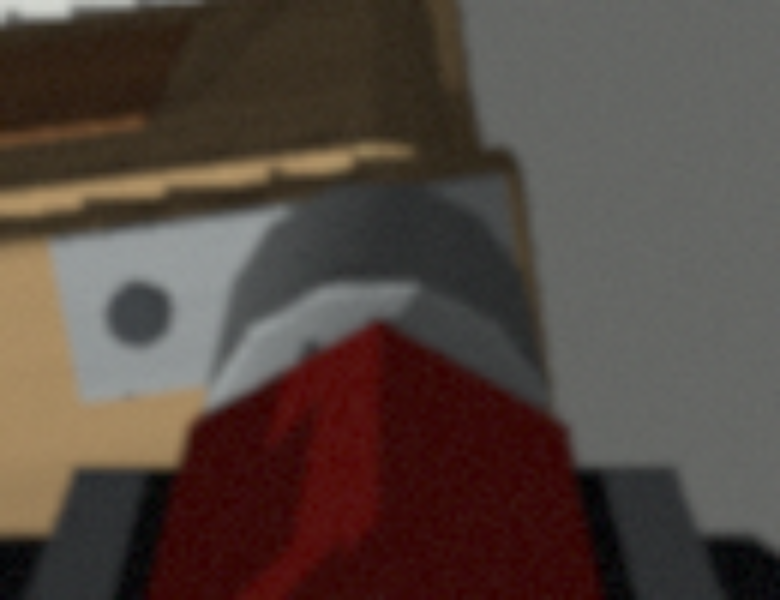

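View pics/d8.png

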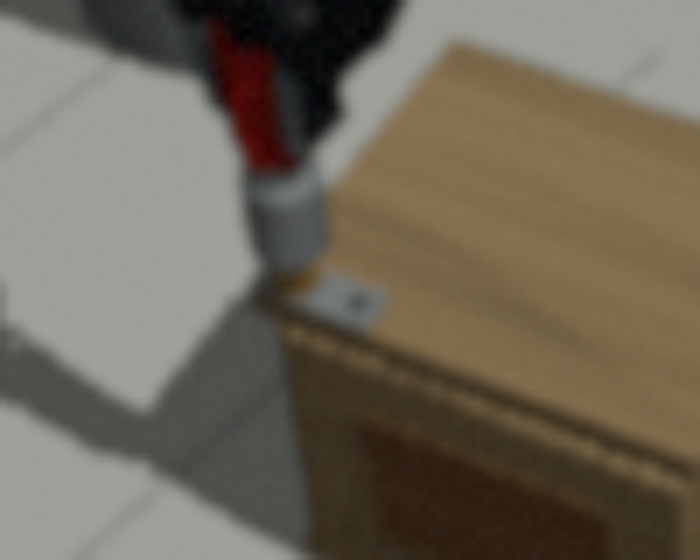

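View pics/s8.png

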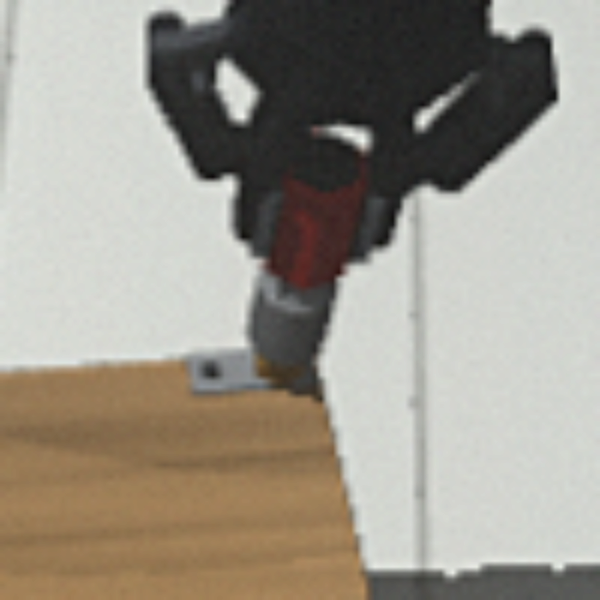

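Run:
```python
from h import *
im=cv2.imread("pics/w8.png")[260:380,220:345]
cv2.imwrite("pics/w8h.png",np.clip(2.5*cv2.resize(im,None,fx=5,fy=5,interpolation=2).astype(float),0,255).astype(np.uint8))
c=calibration("wrist");M=np.linalg.inv(np.array(c["hand_eye"]))
K,D=np.array(c["mtx"]),np.array(c["distortion"])
def pp(P):return cv2.projectPoints(np.array(P,float),cv2.Rodrigues(M[:3,:3])[0],M[:3,3],K,D)[0].reshape(-1,2)
for dz in(0,):
    z=-(.098-.0565)
    r=.01617;H=[(r*np.cos(a),r*np.sin(a),z) for a in np.radians(np.arange(0,360,60))]
    print(((pp(H)-[220,260]+.5)*5-.5).round(0))
    B=[(.015*np.cos(a),.015*np.sin(a),.0565) for a in np.radians([0,90,-90,45,-45])]
    print('mouth',pp(B).round(1),((pp(B)-[220,170]+.5)*6-.5).round(0))
```

```text
[[311.  85.]
 [538. 204.]
 [529. 430.]
 [311. 537.]
 [ 93. 430.]
 [ 84. 204.]]
mouth [[281.9 201.3]
 [308.  226.7]
 [255.8 226.7]
 [300.6 208.9]
 [263.2 208.9]] [[374. 191.]
 [531. 343.]
 [217. 342.]
 [486. 236.]
 [262. 236.]]
```

View pics/w8h.png

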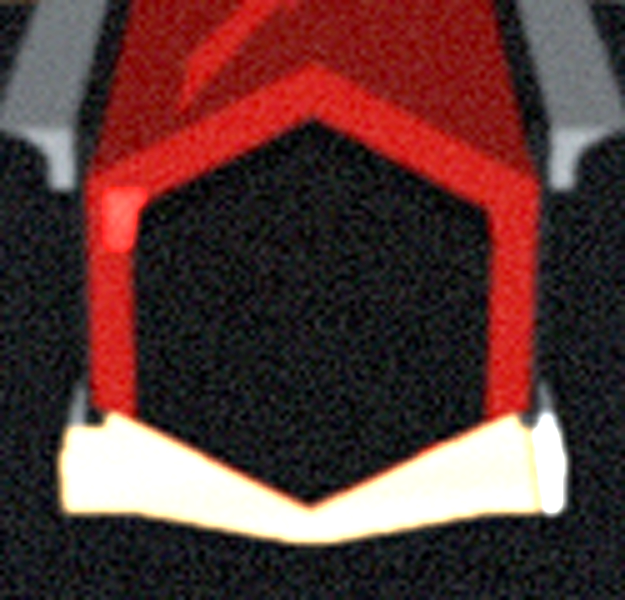

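Call:
drive_tool(targets=[0,0,0,0.6,0.2,4,0,0,0,0,0,0,4,0,0,0,0,0,0,2,0,0,0,0,0,0,0,0,0,0,0,0,0,0,0])

```text
clock: 13.02
position: [0.6254, 0.1154, 0.2289]
ee_rot: [0.0, -0.024, 1.0, 0.0]
contact_force: [0.1, 0.1, -1.4]
width: 0.0272
```

Call:
drive_tool(targets=[0,0,0,0,0,1,0,0,0,0,0,0,1,0,0,0,0,0,0,0,0])

```text
clock: 13.4
position: [0.6253, 0.1153, 0.2267]
ee_rot: [-0.0, -0.024, 1.0, 0.0]
contact_force: [-0.1, 0.4, -1.3]
width: 0.0277
```

Call:
drive_tool(targets=[0,0,0,0,0,1,0,0,0,0,0,0,1,0,0,0,0,0,0,0,0])

```text
clock: 13.78
position: [0.6253, 0.1153, 0.2248]
ee_rot: [0.0, -0.024, 1.0, 0.0]
contact_force: [-0.2, 0.2, -1.5]
width: 0.0275
```

Call:
drive_tool(targets=[0,0,0,0,0,1,0,0,0,0,0,0,1,0,0,0,0,0,0,0,0])

```text
clock: 14.15
position: [0.6258, 0.1153, 0.2226]
ee_rot: [0.001, -0.024, 1.0, 0.0]
contact_force: [1.2, -0.3, -0.1]
width: 0.0279
```

Call:
drive_tool(targets=[0,0,0,0,0,1,0,0,0,0,0,0,1,0,0,0,0,0,0,0,0])

```text
clock: 14.52
position: [0.6257, 0.1153, 0.2206]
ee_rot: [0.0, -0.024, 1.0, 0.0]
contact_force: [1.6, -0.4, -1.9]
width: 0.0274
```

Call:
drive_tool(targets=[0,0,0,0,0,1,0,0,0,0,0,0,1,0,0,0,0,0,0,0,0])

```text
clock: 14.9
position: [0.6257, 0.1153, 0.2193]
ee_rot: [0.001, -0.024, 1.0, 0.0]
contact_force: [1.8, 0.1, 1.1]
width: 0.0275
```

Call:
drive_tool(targets=[0,0,0,0,0,1,0,0,0,0,0,0,1,0,0,0,0,0,0,0,0])

```text
clock: 15.28
position: [0.6258, 0.1154, 0.2192]
ee_rot: [0.002, -0.024, 1.0, 0.0]
contact_force: [1.0, 0.4, 9.7]
width: 0.0272
```

```bash
python3 - <<'E'
from h import *
L=[]
a=lambda:L.append(np.r_[get_state()["position"],get_state()["contact_force"]])
a();im=get_image("wrist")[:,:,::-1];a()
cv2.imwrite("pics/w9c.png",cv2.resize(im[170:270,220:350],None,fx=6,fy=6))
s=get_image("side")[120:200,190:290,::-1];cv2.imwrite("pics/d9.png",cv2.resize(s,None,fx=7,fy=7));a()
print(np.round(L,4),np.mean(L,0).round(4))
E
python3 go.py
```

```text
[[ 0.6258  0.1154  0.2192  1.0349  0.3507  9.6725]
 [ 0.6258  0.1154  0.2192  0.1721  0.4011  8.6862]
 [ 0.6258  0.1154  0.2193  0.8797 -0.4647  8.7632]] [0.6258 0.1154 0.2192 0.6955 0.0957 9.0407]
clk 15.375 pos [0.6258 0.1154 0.2193] xang -177.28 tilt [ 3.2e-03  1.0e-04 -1.0e+00] F [ 0.9 -0.5  8.8] M [-0.19 -0.06 -0.02] w 0.0272 q [ 0.07  0.37  1.39 -0.    1.38 -1.55]
```

View pics/w9c.png

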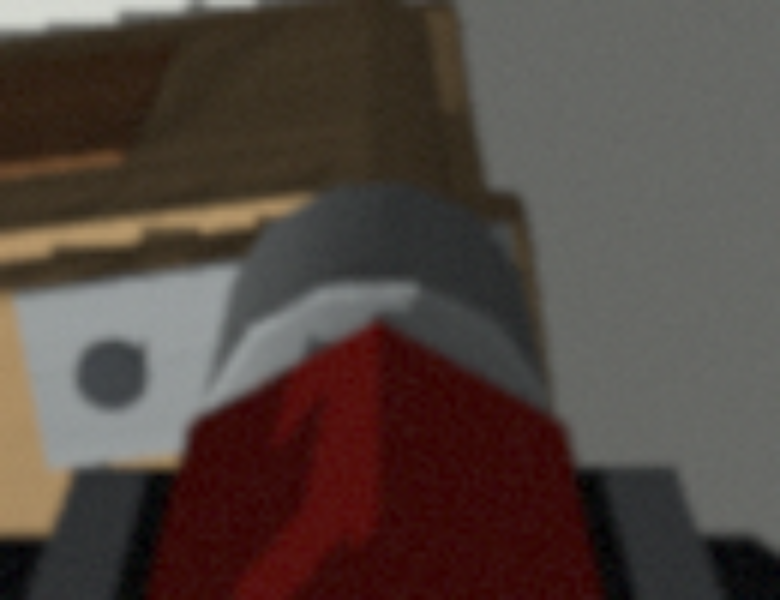

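View pics/d9.png

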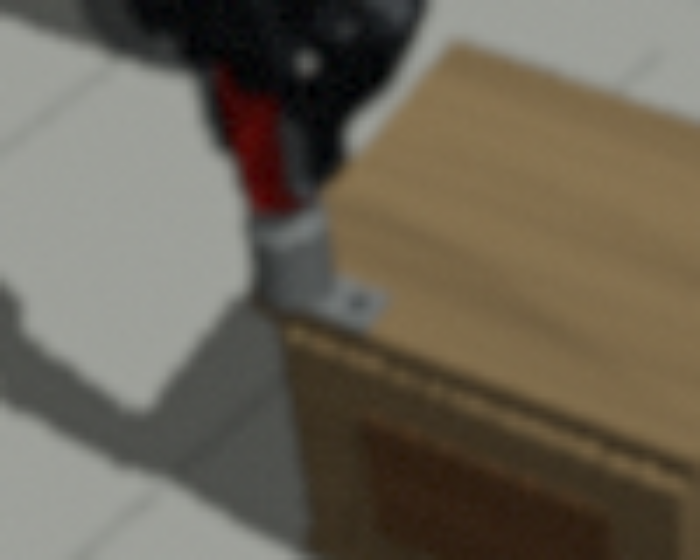

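Call:
drive_tool(targets=[0,0,0,0,0,0,0,0,0,0,0,0,0,0,0,0,0,0,0,0,0,0,0,0,0,0,0,0])

```text
clock: 15.88
position: [0.6258, 0.1154, 0.2192]
ee_rot: [0.002, -0.024, 1.0, 0.0]
contact_force: [-0.0, 0.8, 8.7]
width: 0.0274
```

```bash
python3 - <<'E'
from h import *
s=get_image("side")[100:350,190:400,::-1];cv2.imwrite("pics/d10.png",cv2.resize(s,None,fx=2.4,fy=2.4))
s=get_image("scene")[130:270,150:400,::-1];cv2.imwrite("pics/s10.png",cv2.convertScaleAbs(cv2.resize(s,None,fx=3,fy=3),alpha=1.6))
E
python3 go.py
```

```text
clk 15.975 pos [0.6258 0.1153 0.2192] xang -177.27 tilt [ 3.1e-03  1.0e-04 -1.0e+00] F [-0.1 -0.2  9.1] M [-0.15 -0.08 -0.04] w 0.0277 q [ 0.07  0.37  1.39 -0.    1.38 -1.55]
```

View pics/d10.png

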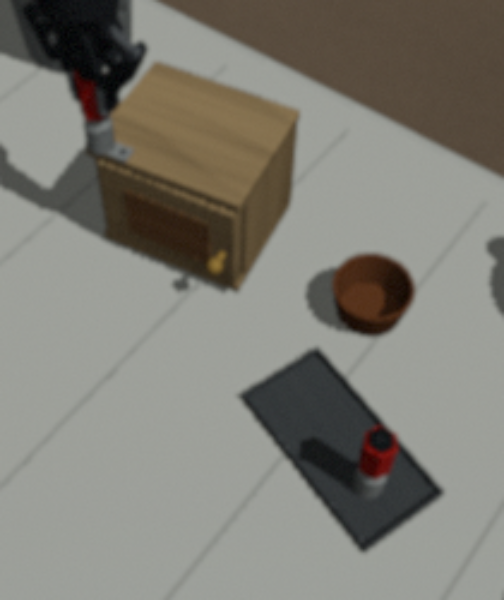

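View pics/s10.png

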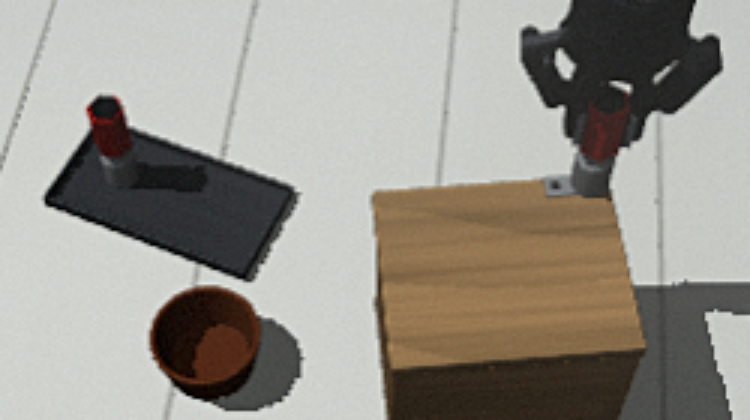

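```bash
python3 -c "
from rig import *
print(sign_off());print(get_state()['contact_force'])"
```

```text
the job is handed in; nothing more can be done
None
the job is handed in; nothing more can be done
```

The door is shut, the fitting driver is held home on the pivot nut, and the other driver was never touched. I handed the job in at about 16 s of the 64 s allowed; `sign_off` gives no verdict.

- **Door:** I pushed it with closed fingers until it stopped hard at about 10 N. Later pictures show it still flush with the cabinet front.
- **Which driver fits:** I tried the one on the cabinet side of the tray first, with its flats lined up to the nut. It went down freely past the height where the wrong driver would stop (TCP about 0.226 m). It landed on the plate at 0.2192 m; I expected 0.2185 m. I didn't need to try the other driver.
- **Last checks:**
  - The push down on the cabinet was steady at about 9 N, the tool was tilted 0.003 rad, and the grip command was 50 N.
  - The other driver stands upright in the tray, and the ramekin looks unmoved. I didn't compare tumbler, coaster or scoop positions at the end, but the arm never went near them.
- **Disagreements:** The scene and side cameras differed by up to 10 mm in x on the nut, so I used the wrist camera for the nut and both drivers. In the wrist view the handle top and mouth sat about 1 mm off where they should be, so I shifted the tool about 0.6 mm before lowering. A sideways force of 1 to 2 N showed up on the way down and faded once the driver was seated.

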